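# Clamp the cruet and twist off its stopper

### The job

Brace the glass cruet in the jar clamp: swing the clamp's sprung lever all the way to its stop and let go, so that it springs back and leaves the jaw pressing on the cruet. Then unscrew the tight metal stopper anticlockwise, regripping as needed, and stop turning as soon as the threads let go (between a quarter and half a turn in all). Lift the stopper a couple of centimetres straight up, level, and finish while still holding it there just above the neck, with the cruet still standing in the clamp and the pot, colander, plate and ladle left where they are.

Things in the scene. Friction and masses are not known exactly. Their poses are not given: they have to be found in the camera images.
- clamp: Aluminium jar clamp, screwed to the counter. Origin on the counter where the clamped cruet's centre comes to lie. Base plate 90 x 245 mm, 10 mm thick, y = -178 to +68 mm. The jaw slides along the clamp's +y towards a fixed wall (70 mm wide, top 55 mm above the counter, inner face at y = +28 mm). The cruet stands loose on the plate between wall and jaw.
- lever_hinge (a point): Point on the lever's upright hinge axis, 34 mm above the counter; in the clamp's frame at x = +20, y = -125 mm.
- lever_post (a point): Centre of the top of the lever's round upright steel finger post: 14 mm diameter, 38 to 85 mm above the counter, 95 mm from the hinge axis. A flat arm (18 mm wide, 30 to 38 mm above the counter) joins hinge and post. At rest it points along the clamp's -y (direction 265 degrees in the clamp's frame); it swings level, clockwise seen from above, towards the clamp's -x.
- clamp_lever (a joint): Lever angle, rad: 0 at rest, 1.396 (80 degrees) at its stop, growing clockwise seen from above. A return spring (0.07 to 0.24 N m) brings it back to 0 when let go; swinging takes up to about 13 N at the post. One full swing pushes the jaw home; friction keeps the jaw there when the lever springs back.
- clamp_jaw (a joint): How far the jaw has advanced along the clamp's +y, m: starts at 0 to 0.006, about 0.025 after a full swing of the lever. Aluminium jaw, top 55 mm above the counter.
- clamp_pad: Sprung rubber pad, 50 mm wide, on the jaw's front; gives up to 7 mm at 4.5 N/mm and presses the cruet against the wall with about 10 N after a full swing. Its origin is the clamp's, shifted along y with jaw and pad; the front face lies at local y = -50 mm, 16 to 51 mm above the counter.
- cruet: Square empty glass cruet, about 0.55 kg: body 56 x 56 mm, 70 mm high, shoulder to 83 mm, round neck to 103 mm with a two-start thread. Origin at the centre of its underside, z up. It starts 4 to 12 mm off the fixed wall, turned up to 0.12 rad in the clamp; the jaw slides and squares it to the wall. Not clamped, it spins along with its stopper.
- stopper: Round ribbed aluminium twist stopper, 45 mm diameter, 32 mm high, 0.06 kg, that can be gripped round its side at any yaw; a line on its top marks its x axis. Origin at the centre of its underside, z up. Screwed down, its underside is 90 mm above the cruet's underside (100 mm above the counter) and its x axis matches the cruet's.
- neck_top (a point): Centre of the neck's mouth, 103 mm above the cruet's underside, hidden by the stopper. Thread: the stopper unscrews anticlockwise seen from above against about 0.2 N m at first and can rise 2.5 mm per rad (a spring seal pushes it up the first 3 mm). The threads let go after about 1.75 rad; left down, it meets a catch at 2.6 rad; in between it lifts straight off.
- pot: Bystander: aluminium pot, 180 mm in diameter, 110 mm high, two loop handles to 118 mm from its axis. Origin at the centre of its underside.
- colander: Bystander: steel colander, 190 mm in diameter, 85 mm high. Origin at the centre of its underside.
- plate: Bystander: green melamine plate, 190 mm in diameter, 18 mm high. Origin at the centre of its underside.
- ladle: Bystander: red silicone ladle lying down, 310 mm long, 40 mm high. Origin near its middle; the bowl is towards its -x.

How it is judged:
By the outcome, as a careful person would: the job done as asked, in the order asked, and still so for the second after the job is handed in, while the arm keeps its last pose, push and grip.
It also fails if it takes over 58 s, if anything falls off the work surface, if the arm or the gripper's body presses on something with over 40 N, if the wrist force passes 120 N, or if a joint passes its speed limit or range.

### The arm

A 6-joint arm with a two-finger parallel gripper is mounted at the origin on the work surface. World frame = base frame: x ahead of the robot, y to its left, z up, the work surface at z = 0. Lengths are in m, angles in rad, forces in N, time in s.
With the tool pointing down it reaches from about 0.25 to 0.775 m from the base axis. Payload 8.9 kg.
Tool frame: the origin (TCP) lies at the very end of the fingers, on their centre line; the grasp point (between the pads) lies 19 mm behind it; z points along the fingers, y is the direction in which the jaws open and shut (so a half turn about z gives the same grasp; the last joint's range is limited). The gripper opens to 85 mm and grips with 20 to 120 N. Pads are 22 mm wide; open, the fingers measure 114 mm over their backs; the gripper's body (76 mm by 85 mm) begins 54 mm behind the grasp point. The pads swing forward as they close: fully open they stand 13 mm farther back than shut.
Start: joints at [1.001, 0.291, -0.153, 1.127, 0, 1.431], TCP at [0.219, 0.477, 0.231] pointing down, gripper open.
Joint ranges: [-2.52, 2.52], [-0.91, 1.74], [-1.3, 1.37], [-1.96, 2.02], [-1.52, 1.47], [-3.14, 3.14]. Speed limits (rad/s): [2.22, 2.22, 2.79, 3.14, 3.14, 3.14].

### API

Orientations are given as [roll, pitch, yaw] about the fixed x, y, z axes, in that order (R = Rz(yaw) Ry(pitch) Rx(roll)).
In Python, from bench import bot, optics, ticket gives the robot as it stands. Calls block until the motion is done:
- bot.goto(position, orientation): joint-space move of the TCP to a pose.
- bot.line_to(position, rotation=None, v=0.15): straight line of the TCP; rotation=None keeps the orientation; v is the mean speed in m/s.
- bot.goto_joints(angles): joint-space move.
- bot.gripper_open() and bot.close(): open the fingers fully, or close them until they stop; the grip force is fixed at half the most.
- bot.pause(seconds).
- bot.ik(position, orientation): joint angles nearest the present ones, or None.
- bot.state(): the state.
- optics.read_camera(name): name is "scene" or "side" or "wrist"; returns a dict with "color" (384x512x3 uint8, red, green, blue), "z_map" (384x512 float32, m along the optical axis (not along the pixel's ray), 0 where there is no reading), "fx", "fy", "cx", "cy" (pixels), "D" ([k1, k2, p1, p2, k3] as OpenCV has them; the pictures are not rectified), "R" (3x3) and "t" (3): a world point X has camera coordinates R X + t. Camera axes: x right, y down, z forward; pixel columns grow to the right and rows downward; lengths in m; the calibration is good to about 2 mm. A picture is of the moment at which its call begins.
A pose or a line that the arm cannot do raises bot.Unreachable and nothing moves.
- ticket.finish_job(): hands the job in, once; it reports no verdict.
Trained networks look in a picture, given as the dict that the camera call returned (one of the last four; its "shot" number tells which), for a name from the list of things; names that differ only in an ending like _2 or _b are one class to them, and where a whole thing is asked for, a point or a joint stands for the part that bears it (a point fixed in the world has none). Each returns a list of dicts, best first, with "confidence" (0 to 1); they miss things now and then, are a little off and sometimes report something else, mostly with a low value. They report only what shows in the picture. A call takes as long as a camera call.
- optics.find_in(thing, picture): "position" ([x, y, z] in m, in the coordinates of the camera as it stood for that picture, good to about 4 mm: the middle of the surface that is visible of it).
- optics.place_of(thing, picture): "position" ([x, y, z] in m, in the coordinates of the camera as it stood for that picture, good to about 4 mm: a listed point, or the origin of a listed thing).
The state is a dict: "time_s": time; "joint_pos": joint angles; "dq": joint speeds; "effort": joint torques, N m; "ee_pos": TCP position; "eef_rot": TCP orientation; "ft_force": force on the tool from outside, world axes, zero at the start; "torque": the same for the moment, N m; "finger_gap": opening from 0.0 (shut) to 1.0 (fully open).
Only numpy, scipy, OpenCV 4.12 (cv2) and the standard library are available. Lean on these libraries where they do the work, as an engineer would, in place of code of your own. Each camera call takes 0.05 s, during which the arm holds its last target.

## Working session

There is one attempt and no reset: what is moved stays moved. The work goes in short steps, each a Python script; the robot and the scene stay as the last script left them, time stands still between calls to the robot, and variables do not carry over. Pictures are saved under pics/ and viewed, and the job is handed in when it is done.

```bash
ls; mkdir -p pics
cat > h.py <<'E'
import numpy as np, cv2
from bench import bot, optics, ticket
def w(pic,p): return np.array(pic["R"]).T@(np.array(p)-np.array(pic["t"]))
def save(pic,n): cv2.imwrite(f"pics/{n}.png",cv2.cvtColor(pic["color"],cv2.COLOR_RGB2BGR))
E
python3 - <<'E'
from h import *
np.set_printoptions(precision=4,suppress=True)
for c in ["scene","side","wrist"]:
    p=optics.read_camera(c); save(p,c+"0")
    print(c, w(p,[0,0,0]))
    for t in ["clamp","lever_hinge","lever_post","clamp_pad","cruet","stopper","neck_top","pot","colander","plate","ladle"]:
        r=optics.place_of(t,p)
        print(t,[(w(p,d["position"]).round(3).tolist(),round(d["confidence"],2)) for d in r[:2]])
s=bot.state();print(s)
E
```

```text
pics
scene [1.2666 0.2531 0.8299]
clamp [([0.551, 0.153, -0.001], 0.79)]
lever_hinge [([0.603, 0.042, 0.033], 0.96), ([0.431, -0.457, -0.002], 0.6)]
lever_post [([0.62, -0.056, 0.086], 0.6)]
clamp_pad []
cruet [([0.554, 0.152, 0.008], 0.58)]
stopper [([0.553, 0.148, 0.103], 0.8), ([0.734, -0.334, -0.003], 0.27)]
neck_top [([0.552, 0.151, 0.111], 0.96)]
pot [([0.467, 0.44, -0.002], 0.65)]
colander [([0.429, -0.461, -0.001], 0.62)]
plate [([0.731, -0.34, -0.002], 0.76)]
ladle [([0.765, 0.204, 0.001], 0.59)]
side [ 0.2726 -1.0111  0.7649]
clamp [([0.548, 0.149, -0.0], 0.87)]
lever_hinge [([0.608, 0.038, 0.031], 0.96)]
lever_post [([0.626, -0.053, 0.083], 0.71)]
clamp_pad [([0.549, 0.158, -0.006], 0.42)]
cruet [([0.555, 0.145, 0.008], 0.54)]
stopper [([0.556, 0.148, 0.099], 0.67)]
neck_top [([0.553, 0.147, 0.114], 0.55)]
pot [([0.469, 0.438, -0.004], 0.74)]
colander [([0.43, -0.459, -0.002], 0.75)]
plate [([0.736, -0.339, -0.002], 0.95)]
ladle [([0.76, 0.205, -0.003], 0.69)]
wrist [0.1464 0.5098 0.3731]
clamp []
lever_hinge []
lever_post []
clamp_pad []
cruet []
stopper []
neck_top []
pot [([0.466, 0.437, 0.001], 0.95)]
colander []
plate []
ladle []
{'time_s': 1.8, 'joint_pos': array([ 1.0007,  0.2907, -0.1534,  1.1267, -0.    ,  1.4315]), 'dq': array([-0.0009,  0.0027, -0.0002,  0.0002,  0.0036, -0.0005]), 'effort': array([ -0.0002, -53.7019,  33.1644,   0.0017,  -0.0003,  -0.    ]), 'ee_pos': array([0.2192, 0.477 , 0.2313]), 'eef_rot': array([-3.1416,  0.    ,  2.7108]), 'ft_force': array([-0.1418, -0.167 , -0.6732]), 'torque': array([0.0393, 0.0061, 0.0185]), 'finger_gap': 1.0024740005344246}
```

View pics/scene0.png

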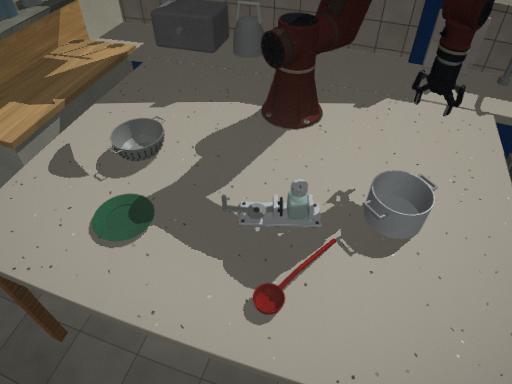

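View pics/side0.png

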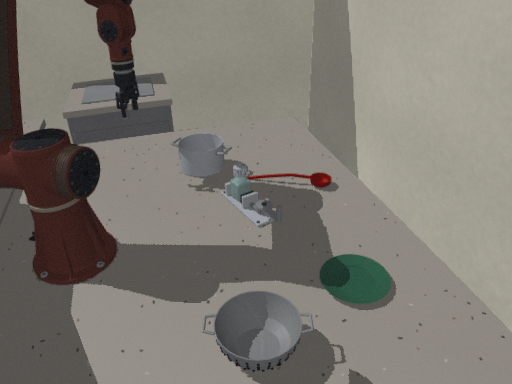

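The scene shows the clamp at about px (280,212), with the lever post to the left at (224,200) and the stopper at (299,187). The pot is at (398,203), clear of the post's side. I'll take a closer look with the wrist camera.

Run:
```python
from h import *
np.set_printoptions(precision=4,suppress=True)
for y in (0.19,0.19-np.pi):
  for P in ([0.50,0.05,0.28],[0.64,-0.05,0.15],[0.524,-0.011,0.15]):
    print(y,bot.ik(P,[np.pi,0,y]))
print(bot.ik([0.524,-0.011,0.15],[np.pi,0,-1.2]),bot.ik([0.524,-0.011,0.15],[np.pi,0,np.pi-1.2]))
bot.goto([0.50,0.05,0.28],[np.pi,0,0.19])
p=optics.read_camera("wrist"); save(p,"w1"); print(w(p,[0,0,0]),np.array(p["R"]))
for t in ["clamp","lever_hinge","lever_post","clamp_pad","cruet","stopper","neck_top"]:
        r=optics.place_of(t,p)
        print(t,[(w(p,d["position"]).round(4).tolist(),round(d["confidence"],2)) for d in r[:2]])
s=bot.state();print(s["time_s"],s["joint_pos"],s["ft_force"])
```

```text
0.19 [-0.0459  0.2249 -0.1133  1.2326  0.      2.9057]
0.19 [-0.1918  0.5629  0.0537  1.0617  0.      2.7598]
0.19 [-0.1605  0.3498 -0.2937  0.9273  0.      2.7911]
-2.951592653589793 [-0.0459  0.2249 -0.1133  1.2326  0.     -0.2359]
-2.951592653589793 [-0.1918  0.5629  0.0537  1.0617  0.     -0.3818]
-2.951592653589793 [-0.1605  0.3498 -0.2937  0.9273  0.     -0.3505]
[-0.1605  0.3498 -0.2937  0.9273  0.     -2.1021] [-0.1605  0.3498 -0.2937  0.9273  0.      1.0395]
[0.5771 0.0654 0.4217] [[ 0.1917 -0.9815  0.    ]
 [-0.9334 -0.1823  0.3091]
 [-0.3034 -0.0593 -0.951 ]]
clamp []
lever_hinge [([0.6017, 0.039, 0.0352], 0.97), ([0.5485, 0.1496, 0.0072], 0.63)]
lever_post [([0.6268, -0.0568, 0.0825], 0.78)]
clamp_pad []
cruet [([0.5501, 0.1472, 0.0086], 0.74)]
stopper [([0.5523, 0.148, 0.0971], 0.92)]
neck_top [([0.5506, 0.1473, 0.0984], 0.46)]
4.0583 [-0.0455  0.2249 -0.1133  1.2326 -0.      2.9056] [-0.5665  0.5823 -0.7383]
```

View pics/w1.png

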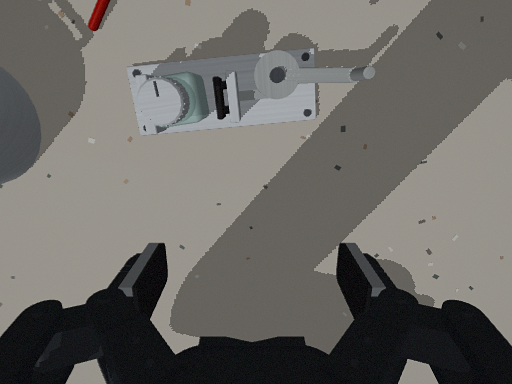

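The wrist view shows the base plate corners at (129,68), (315,48), (316,117) and (142,135). The hub is at (278,74), the post top at (370,72) and the stopper top at (160,100). I'll fit the clamp pose from these pixels.

```bash
cat >> h.py <<'E'
def ray(pic,uv,z):
    K=np.array([[pic["fx"],0,pic["cx"]],[0,pic["fy"],pic["cy"]],[0,0,1]])
    n=cv2.undistortPoints(np.array([[uv]],float),K,np.array(pic["D"]))[0,0]
    R=np.array(pic["R"]);o=-R.T@np.array(pic["t"]);d=R.T@np.array([n[0],n[1],1])
    return o+d*(z-o[2])/d[2]
E
python3 - <<'E'
from h import *
p=optics.read_camera("wrist")
im=cv2.cvtColor(p["color"],cv2.COLOR_RGB2BGR)
cv2.imwrite("pics/w2.png",cv2.resize(im[35:150,110:400],None,fx=2.7,fy=2.7,interpolation=cv2.INTER_CUBIC))
C=[ray(p,c,.01) for c in [(129,68),(315,48),(316,117),(142,135)]]
# x>0 side: world x larger = top of picture
L=np.array([[.045,.068],[.045,-.178],[-.045,-.178],[-.045,.068]])
W=np.array(C)[:,:2]
M,_=cv2.estimateAffinePartial2D(L,W,method=cv2.LMEDS)
Lc=L-L.mean(0);Wc=W-W.mean(0)
yaw=np.arctan2((Lc[:,0]*Wc[:,1]-Lc[:,1]*Wc[:,0]).sum(),(Lc*Wc).sum())
R=np.array([[np.cos(yaw),-np.sin(yaw)],[np.sin(yaw),np.cos(yaw)]])
t=W.mean(0)-R@L.mean(0)
print("yaw",yaw,np.degrees(yaw),"t",t,"res",(L@R.T+t-W).round(4).tolist())
h=R@[.02,-.125]+t; a=yaw+np.radians(265)
print("hinge",h,"post",h+.095*np.array([np.cos(a),np.sin(a)]))
print("post px",ray(p,(370,72),.085),"hub px",ray(p,(278,74),.034),"stopper",ray(p,(160,100),.132))
z=p["z_map"]
print("hub top depth pt")
for uv in [(278,64),(370,72),(320,75),(160,102)]:
    K=np.array([[p["fx"],0,p["cx"]],[0,p["fy"],p["cy"]],[0,0,1]])
    n=cv2.undistortPoints(np.array([[uv]],float),K,np.array(p["D"]))[0,0]
    d=z[uv[1],uv[0]]; print(uv,w(p,[n[0]*d,n[1]*d,d]))
E
```

```text
Traceback (most recent call last):
cv2.error: OpenCV(4.12.0) /io/opencv/modules/calib3d/src/ptsetreg.cpp:1108: error: (-215:Assertion failed) count >= 0 && to.checkVector(2) == count in function 'estimateAffinePartial2D'
```

View pics/w2.png

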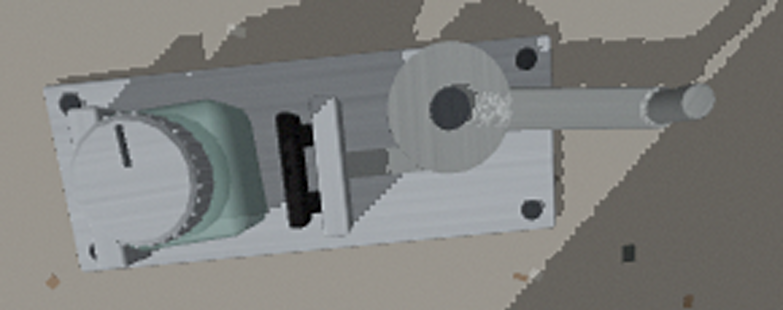

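The zoom refines the corners to (127,67), (314,48), (315,119) and (140,135), and the post top to (368.5,72.4).

Run:
```python
from h import *
p=optics.read_camera("wrist")
C=[ray(p,c,.01) for c in [(127,66.9),(313.7,48.3),(314.8,119.4),(139.6,135)]]
L=np.array([[.045,.068],[.045,-.178],[-.045,-.178],[-.045,.068]])
W=np.array(C)[:,:2]
Lc=L-L.mean(0);Wc=W-W.mean(0)
yaw=np.arctan2((Lc[:,0]*Wc[:,1]-Lc[:,1]*Wc[:,0]).sum(),(Lc*Wc).sum())
R=np.array([[np.cos(yaw),-np.sin(yaw)],[np.sin(yaw),np.cos(yaw)]])
t=W.mean(0)-R@L.mean(0)
print("yaw",yaw,np.degrees(yaw),"t",t,"res",(L@R.T+t-W).round(4).tolist())
h=R@[.02,-.125]+t; a=yaw+np.radians(265)
print("hinge",h,"post",h+.095*np.array([np.cos(a),np.sin(a)]))
print("post px",ray(p,(368.5,72.4),.085),"hub px",ray(p,(277.4,74.6),.045),"stopper",ray(p,(158.5,101),.132))
z=p["z_map"]
for uv in [(278,60),(368,72),(158,101)]:
    K=np.array([[p["fx"],0,p["cx"]],[0,p["fy"],p["cy"]],[0,0,1]])
    n=cv2.undistortPoints(np.array([[uv]],float),K,np.array(p["D"]))[0,0]
    d=z[uv[1],uv[0]]; print(uv,w(p,[n[0]*d,n[1]*d,d]))
```

```text
yaw 0.27910166283076776 15.991347335286314 t [0.55248424 0.15427665] res [[0.0004, 0.003], [0.0009, -0.0015], [-0.0001, -0.0024], [-0.0011, 0.0009]]
hinge [0.60614683 0.03962358] post [ 0.6242596  -0.05363374]
post px [ 0.62021072 -0.05384224  0.085     ] hub px [0.60222484 0.03815158 0.045     ] stopper [0.5523802  0.14932285 0.132     ]
(278, 60) [0.61893153 0.04043869 0.03699997]
(368, 72) [ 0.62063513 -0.05359103  0.08387197]
(158, 101) [0.5522598  0.14989045 0.13164306]
```

```bash
cat >> h.py <<'E'
H=np.array([0.604,0.0393]); PHI0=np.radians(281)
def push(th,off,z=0.047):
    f=PHI0-th; u=np.array([np.cos(f),np.sin(f)]); t=np.array([np.sin(f),-np.cos(f)])
    c=H+.095*u-off*t
    yaw=f-np.pi/2; yaw=(yaw+np.pi)%(2*np.pi)-np.pi
    return [c[0],c[1],z],[np.pi,0,yaw],t,u
E
python3 - <<'E'
from h import *
np.set_printoptions(precision=3,suppress=True)
P,O,t,u=push(0,.036,.15)
print(P,O)
bot.goto(P,O); bot.close()
f0=bot.state()["ft_force"]
P,O,t,u=push(0,.036); bot.line_to(P,v=.15)
s=bot.state(); print(s["time_s"],s["joint_pos"],s["ft_force"],s["finger_gap"],f0)
for off in (.026,.022,.019):
    P,O,t,u=push(0,off); bot.line_to(P,v=.1); s=bot.state(); f=s["ft_force"]-f0
    print(off,f@[*t,0],f@[*u,0],f[2],s["time_s"])
    if f@[*t,0]<-4: break
p=optics.read_camera("wrist"); save(p,"w3")
p=optics.read_camera("scene"); save(p,"s3")
E
```

```text
[np.float64(0.6574654331648877), np.float64(-0.047085458593972444), 0.15] [3.141592653589793, 0, np.float64(-2.9496064358704164)]
8.5167 [-0.182  0.683 -0.016  0.871  0.    -0.374] [-0.278 -0.76   0.655] 0.0004012143945725431 [-0.445 -0.035 -0.004]
0.026 -1.2730690186510112 -0.2567438066234518 0.2724924177976611 8.7667
0.022 -0.6541810709526924 0.9579017752777943 -0.01873738446694951 9.0167
0.019 0.13529329550594124 0.04024098288338908 -0.00618643372923895 9.2667
```

View pics/w3.png

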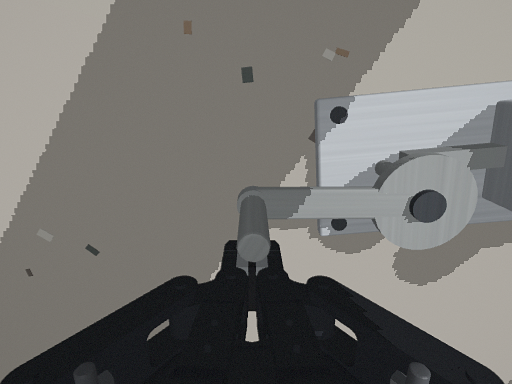

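The post at (253,240) is centred in front of the closed fingers, with no contact force yet. I'll sweep the lever now.

Run:
```python
from h import *
f0=np.array([-.445,-.035,0])
def rep(th,u,t):
    s=bot.state(); f=s["ft_force"]-f0
    e=s["ee_pos"][:2]-H+0.018*t; a=np.degrees(PHI0-np.arctan2(e[1],e[0]))%360
    print(f"{np.degrees(th):.0f} Ft {f@[*t,0]:.1f} Fr {f@[*u,0]:.1f} Fz {f[2]:.1f} act {a:.1f} t {s['time_s']:.2f}")
    return f@[*t,0]
for d in [10,20,30,40,50,60,68,74,77]:
    th=np.radians(d); P,O,t,u=push(th,.018); bot.line_to(P,O,v=.1)
    F=rep(th,u,t)
    if F<-22 or abs(F)>30: break
p=optics.read_camera("wrist"); save(p,"w4")
```

```text
10 Ft -1.7 Fr 0.8 Fz -0.1 act 9.8 t 9.69
20 Ft -4.9 Fr 0.2 Fz -1.1 act 19.2 t 10.02
30 Ft -4.1 Fr 2.8 Fz 1.2 act 29.2 t 10.34
40 Ft -4.6 Fr 2.0 Fz 1.8 act 39.3 t 10.67
50 Ft -6.1 Fr 3.6 Fz 3.1 act 49.2 t 10.99
60 Ft -5.2 Fr 1.9 Fz 3.3 act 59.3 t 11.32
68 Ft -4.7 Fr 1.9 Fz 3.1 act 67.4 t 11.61
74 Ft -5.9 Fr 0.7 Fz 2.3 act 73.5 t 11.87
77 Ft -9.1 Fr 1.4 Fz 2.0 act 76.0 t 12.12
```

View pics/w4.png

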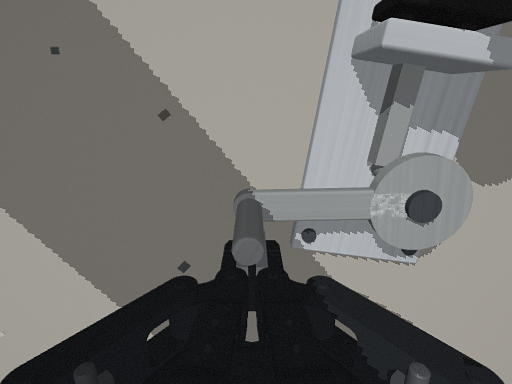

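The post is still centred on the fingers at (248,245), and the jaw has moved well forward. I'll continue in 1° steps until the stop shows as a clear force rise.

Run:
```python
from h import *
f0=np.array([-.445,-.035,0])
for d in np.arange(78,92,1.):
    th=np.radians(d); P,O,t,u=push(th,.018); bot.line_to(P,O,v=.05)
    s=bot.state(); f=s["ft_force"]-f0
    e=s["ee_pos"][:2]-H+0.018*t; a=np.degrees(PHI0-np.arctan2(e[1],e[0]))%360
    F=f@[*t,0]
    print(f"{d:.0f} Ft {F:.1f} Fr {f@[*u,0]:.1f} Fz {f[2]:.1f} act {a:.1f} t {s['time_s']:.2f}")
    if F<-24: break
p=optics.read_camera("wrist"); save(p,"w5")
```

```text
78 Ft -9.9 Fr 1.6 Fz 2.3 act 76.8 t 12.42
79 Ft -9.5 Fr 1.2 Fz 3.4 act 77.8 t 12.67
80 Ft -10.7 Fr 2.0 Fz 2.9 act 78.7 t 12.92
81 Ft -9.2 Fr 1.9 Fz 3.9 act 79.9 t 13.17
82 Ft -11.9 Fr 1.4 Fz 1.4 act 80.5 t 13.42
83 Ft -17.8 Fr 3.4 Fz 1.0 act 80.8 t 13.67
84 Ft -22.8 Fr 2.6 Fz -0.1 act 81.2 t 13.92
85 Ft -28.0 Fr 1.7 Fz -1.8 act 81.5 t 14.17
```

The force rises sharply at about 80.5°, so the lever is at its stop. I'll back off a little, lift away so it springs back, then open the gripper and look.

Run:
```python
from h import *
th=np.radians(80); P,O,t,u=push(th,.022); bot.line_to(P,O,v=.1)
P[2]=.2; bot.line_to(P,v=.3)
bot.gripper_open()
yaw=-np.pi/2+.28
c=np.array([.5495,.153]);
# view pose: camera 80mm along tool +x
print(bot.ik([.55,.04,.27],[np.pi,0,1.85]))
bot.goto([.55,.04,.27],[np.pi,0,1.85])
p=optics.read_camera("wrist"); save(p,"w6")
for t in ["clamp","lever_hinge","lever_post","clamp_pad","cruet","stopper","neck_top"]:
    r=optics.place_of(t,p)
    print(t,[(w(p,d["position"]).round(4).tolist(),round(d["confidence"],2)) for d in r[:1]])
q=optics.read_camera("scene"); save(q,"s6")
print([(w(q,d["position"]).round(4).tolist(),round(d["confidence"],2)) for d in optics.place_of("lever_post",q)])
print(bot.state()["time_s"],bot.state()["joint_pos"])
```

```text
[-0.05998495  0.32432859 -0.00410381  1.24236393  0.          1.2316077 ]
clamp [([0.6006, 0.0387, 0.0352], 0.28)]
lever_hinge [([0.5983, 0.0377, 0.0344], 0.74)]
lever_post [([0.6225, -0.056, 0.0844], 0.92)]
clamp_pad []
cruet [([0.5524, 0.1527, 0.0093], 0.8)]
stopper [([0.5519, 0.1529, 0.0973], 0.91)]
neck_top [([0.6197, -0.0565, 0.0854], 0.55)]
[([0.6185, -0.0539, 0.0832], 0.77)]
16.8917 [-6.04385191e-02  3.24425623e-01 -4.48016441e-03  1.24224628e+00
 -1.84045886e-05  1.23155253e+00]
```

View pics/w6.png

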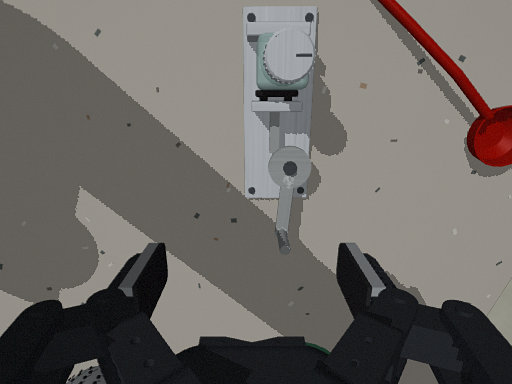

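```bash
python3 -c "
import cv2
a=cv2.imread('pics/s6.png');cv2.imwrite('pics/s6z.png',cv2.resize(a[150:270,180:380],None,fx=4,fy=4,interpolation=2))"
```

```text
(no output)
```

View pics/s6z.png

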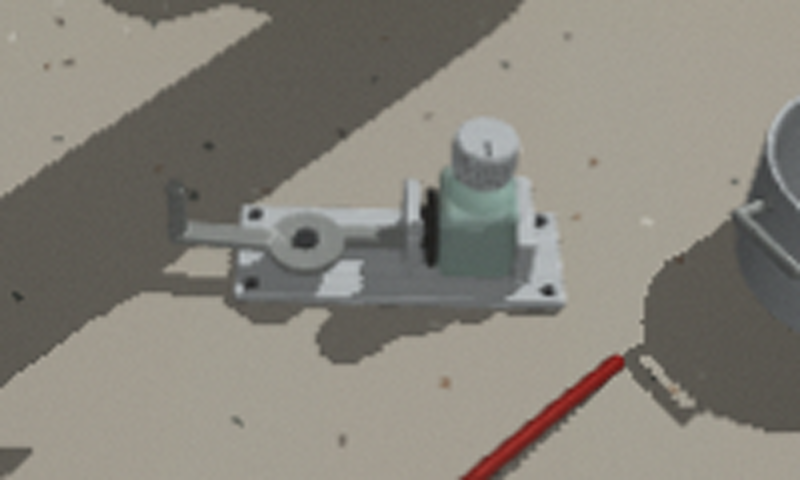

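The lever is back at rest, with its post at (284,245) in the wrist picture. The jaw and black pad press the cruet against the wall, and the cruet stands square. Next I'll find the stopper centre from the depth image and grip it.

```bash
cat >> h.py <<'E'
def cloud(p):
    K=np.array([[p["fx"],0,p["cx"]],[0,p["fy"],p["cy"]],[0,0,1]])
    z=p["z_map"];v,u=np.nonzero(z>0)
    n=cv2.undistortPoints(np.stack([u,v],1)[:,None].astype(float),K,np.array(p["D"]))[:,0]
    d=z[v,u][:,None];c=np.hstack([n*d,d])
    return (c-np.array(p["t"]))@np.array(p["R"])
def stopper(p,zlo=.128,zhi=.137,c0=(.552,.152)):
    X=cloud(p);m=(np.hypot(X[:,0]-c0[0],X[:,1]-c0[1])<.04)&(X[:,2]>zlo)&(X[:,2]<zhi)
    X=X[m]; c,r=cv2.minEnclosingCircle(X[:,None,:2].astype(np.float32)*1000)
    return X.mean(0),np.array(c)/1000,r,m.sum(),np.median(X[:,2])
E
python3 - <<'E'
from h import *
p=optics.read_camera("wrist"); print(stopper(p), ray(p,(290,53),.132))
q=optics.read_camera("scene"); print(stopper(q))
# move above with grasp yaw, look once more
yaw=.279-np.pi
print(bot.ik([.552,.152,.16],[np.pi,0,yaw]),bot.ik([.552,.152,.10],[np.pi,0,yaw+2.1]))
bot.goto([.552-.05*np.cos(yaw),.152-.05*np.sin(yaw),.21],[np.pi,0,yaw])
p=optics.read_camera("wrist"); save(p,"w7"); print(stopper(p))
for t in ["stopper","cruet"]: print([(w(p,d["position"]).round(4).tolist(),round(d["confidence"],2)) for d in optics.place_of(t,p)[:1]])
print(bot.state()["time_s"],bot.state()["joint_pos"])
E
```

```text
(array([0.5512478 , 0.15496884, 0.13169932]), array([0.551151 , 0.1548732]), 23.13857650756836, np.int64(2223), np.float64(0.13177994190032424)) [0.55064825 0.15545538 0.132     ]
(array([0.55531557, 0.15767135, 0.13244041]), array([0.55330267, 0.15742276]), 22.777332305908203, np.int64(154), np.float64(0.13266634900242763))
[ 0.14103026  0.42752432 -0.14459333  0.99867868  0.         -0.13796974] [ 0.14103026  0.48262141 -0.22785038  0.86032454  0.         -2.23796974]
(array([0.55081996, 0.15445619, 0.1316979 ]), array([0.55171851, 0.15477234]), 23.152442932128906, np.int64(2827), np.float64(0.13178331564240572))
[([0.5512, 0.1512, 0.0989], 0.78)]
[]
18.375 [ 1.51505049e-01  4.89087067e-01  9.12227454e-02  1.17247737e+00
 -8.17422188e-05 -1.26115617e-01]
```

View pics/w7.png

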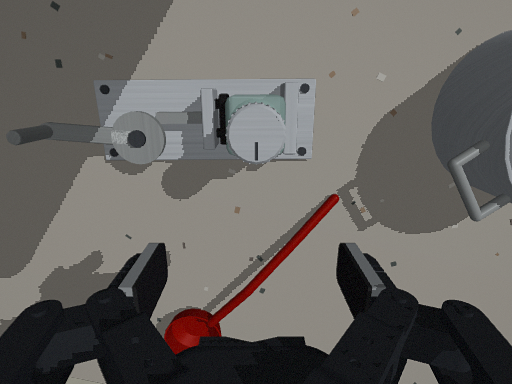

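The stopper top is at (256,133) in the wrist picture, its centre is about (0.5515, 0.1547), and the pot and ladle are clear. I'll descend and grip.

Run:
```python
from h import *
np.set_printoptions(precision=3,suppress=True)
yaw=.279-np.pi; c=[.5514,.1547]
bot.line_to([*c,.165],v=.2)
bot.line_to([*c,.096],v=.12)
s=bot.state(); f0=s["ft_force"];print(s["ee_pos"],f0,s["torque"])
bot.close()
s=bot.state(); print(s["ee_pos"],s["ft_force"],s["torque"],s["finger_gap"],s["time_s"])
p=optics.read_camera("wrist"); save(p,"w8")
p=optics.read_camera("side"); save(p,"d8")
import cv2
a=cv2.imread('pics/d8.png');cv2.imwrite('pics/d8z.png',cv2.resize(a[130:250,180:330],None,fx=4,fy=4,interpolation=2))
```

```text
[0.552 0.155 0.097] [-0.025 -0.402 -0.382] [0.015 0.019 0.04 ]
[0.552 0.155 0.097] [-0.709  2.7    6.917] [ 0.377  0.158 -0.052] 0.5068173384404658 20.05
```

View pics/w8.png

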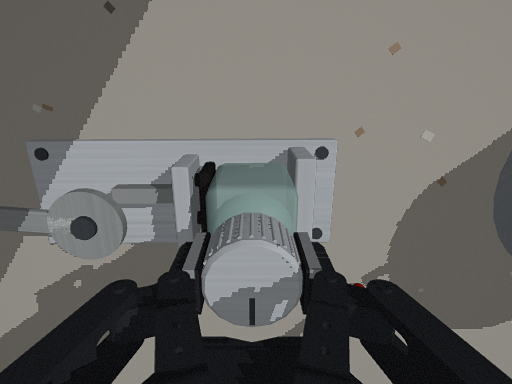

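View pics/d8z.png

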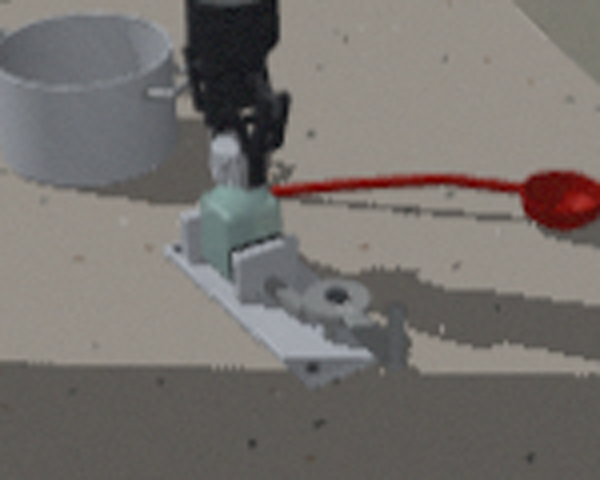

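The stopper is held evenly, its line at (252,310), and the cruet is seated square. I'll turn anticlockwise in steps and rise with the thread.

Run:
```python
from h import *
np.set_printoptions(precision=2,suppress=True)
yaw0=.279-np.pi; s=bot.state(); c=[.5514,.1547]; z0=.096
for a in np.arange(.2,1.01,.2):
    bot.line_to([*c,z0+.0024*a],[np.pi,0,yaw0+a],v=.003)
    s=bot.state(); print(round(a,2),s["ee_pos"][2].round(4),s["eef_rot"][2].round(3),s["ft_force"],s["torque"],round(s["time_s"],2))
    if np.abs(s["ft_force"]).max()>30: break
p=optics.read_camera("wrist"); save(p,"w9")
```

```text
0.2 0.0972 -2.662 [-0.88 -0.47  6.24] [0.07 0.1  0.09] 20.5
0.4 0.0976 -2.462 [0.16 0.38 5.17] [ 0.04 -0.06  0.11] 20.85
0.6 0.0981 -2.262 [ 0.75 -0.27  5.68] [-0.03 -0.1   0.09] 21.2
0.8 0.0986 -2.064 [0.6  0.32 4.9 ] [-0.05 -0.12  0.06] 21.55
1.0 0.099 -1.866 [ 0.41 -0.79  5.14] [-0.11 -0.16  0.08] 21.9
```

View pics/w9.png

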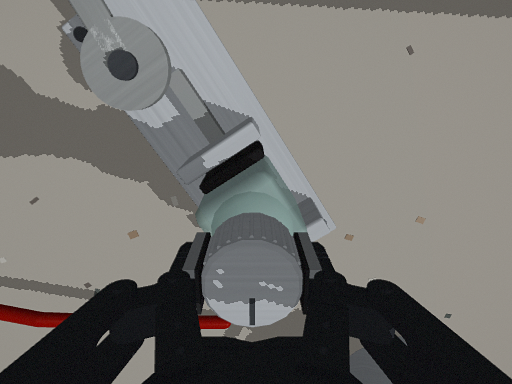

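The line has stayed at (252,310) relative to the gripper, so there's no slip. The cruet is still square in the clamp. I'll carry on to just past release, then test with a gentle lift.

Run:
```python
from h import *
np.set_printoptions(precision=2,suppress=True)
yaw0=.279-np.pi; c=[.5514,.1547]; z0=.096
def rep(a):
    s=bot.state(); print(np.round(a,4),s["ee_pos"][2].round(4),s["eef_rot"][2].round(3),s["ft_force"],s["torque"],round(s["time_s"],2)); return s["ft_force"]
for a in [1.2,1.4,1.6,1.75,1.88]:
    bot.line_to([*c,z0+.0024*a],[np.pi,0,yaw0+a],v=.003)
    if np.abs(rep(a)).max()>30: break
p=optics.read_camera("wrist"); save(p,"w10")
for dz in [.001,.002,.003,.004,.005]:
    bot.line_to([*c,z0+.0024*1.88+dz],v=.01)
    if rep(dz)[2]<-6: print("RESIST");break
```

```text
1.2 0.0991 -1.669 [ 0.3  -0.33  5.11] [-0.04 -0.1  -0.05] 22.3
1.4 0.0992 -1.469 [ 0.24 -0.54  2.31] [-0.04 -0.01 -0.01] 22.65
1.6 0.0995 -1.269 [-0.15 -0.18 -0.05] [ 0.03 -0.05 -0.05] 23.0
1.75 0.1001 -1.119 [-0.29  0.56 -0.65] [-0.02  0.05 -0.  ] 23.3
1.88 0.1005 -0.989 [ 0.42  0.09 -0.75] [ 0.03 -0.    0.  ] 23.58
0.001 0.1016 -0.984 [-0.42 -0.45  0.25] [ 0.06 -0.02  0.03] 23.88
0.002 0.1026 -0.983 [-0.95  0.41 -0.23] [ 0.04 -0.01 -0.01] 24.13
0.003 0.1036 -0.983 [-0.07  0.09 -0.93] [0.03 0.01 0.01] 24.38
0.004 0.1046 -0.983 [ 0.6  -0.47 -1.42] [-0.03  0.01 -0.03] 24.63
0.005 0.1056 -0.983 [0.04 0.58 0.19] [-0.   -0.02 -0.03] 24.88
```

View pics/w10.png

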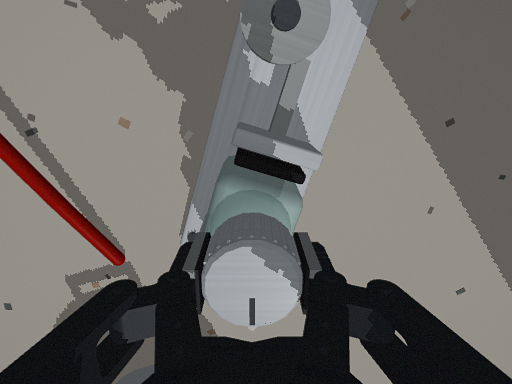

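There's no resistance, so the threads are free. I'll lift to about 2 cm above the release height and check.

Run:
```python
from h import *
np.set_printoptions(precision=3,suppress=True)
bot.line_to([.5514,.1547,.1215],v=.03)
bot.pause(.5)
s=bot.state();print(s["ee_pos"],s["eef_rot"],s["ft_force"],s["finger_gap"],s["time_s"])
p=optics.read_camera("wrist"); save(p,"w11")
for n in ["scene","side"]:
    p=optics.read_camera(n); save(p,n+"11")
    for t in ["stopper","cruet","lever_post","neck_top","pot","colander","plate","ladle"]: print(n,t,[(w(p,d["position"]).round(3).tolist(),round(d["confidence"],2)) for d in optics.place_of(t,p)[:1]])
a=cv2.imread('pics/scene11.png');b=cv2.imread('pics/side11.png')
cv2.imwrite('pics/z11.png',np.hstack([cv2.resize(a[140:260,220:340],(400,400),interpolation=2),cv2.resize(b[120:240,180:300],(400,400),interpolation=2)]))
```

```text
[0.551 0.155 0.121] [ 3.142  0.    -0.983] [ 0.319  0.669 -0.19 ] 0.511805946278758 26.0667
scene stopper [([0.619, -0.054, 0.085], 0.54)]
scene cruet [([0.555, 0.161, 0.009], 0.62)]
scene lever_post [([0.621, -0.053, 0.081], 0.85)]
scene neck_top [([0.553, 0.156, 0.113], 0.6)]
scene pot [([0.556, 0.159, 0.007], 0.64)]
scene colander [([0.429, -0.456, 0.001], 0.92)]
scene plate [([0.733, -0.338, -0.003], 0.63)]
scene ladle [([0.762, 0.202, 0.002], 0.95)]
side stopper [([0.554, 0.153, 0.123], 0.57)]
side cruet [([0.553, 0.153, 0.007], 0.92)]
side lever_post [([0.623, -0.052, 0.081], 0.83)]
side neck_top [([0.553, 0.15, 0.112], 0.94)]
side pot [([0.465, 0.439, -0.002], 0.73)]
side colander [([0.429, -0.458, -0.001], 0.85)]
side plate [([0.737, -0.337, 0.001], 0.98)]
side ladle [([0.761, 0.203, -0.003], 0.78)]
```

View pics/z11.png

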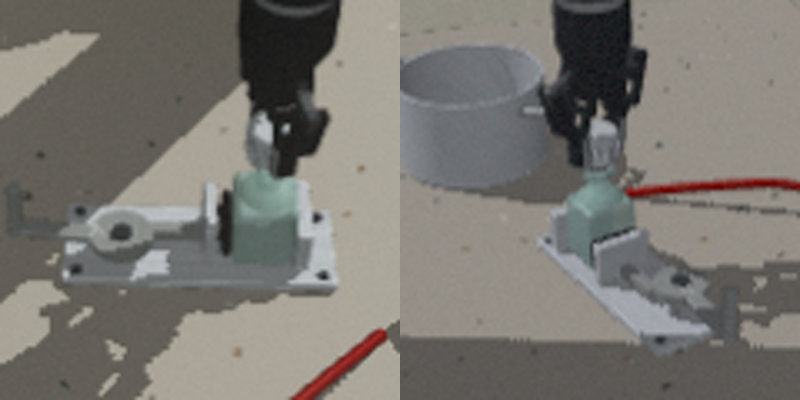

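View pics/w11.png

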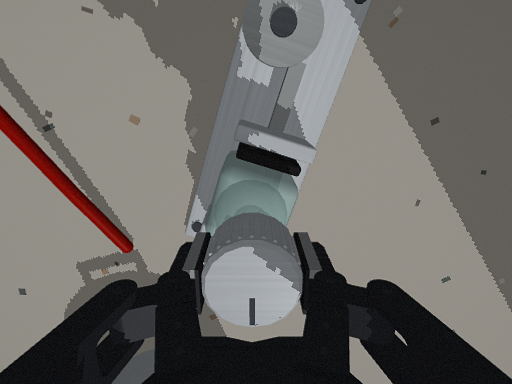

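The side zoom shows the stopper held level, clear above the bare neck at (600,175). The cruet is square in the clamp, the lever is at rest, and the bystanders haven't moved. I'm handing it in.

```bash
python3 -c "
from bench import ticket
print(ticket.finish_job())"
```

```text
the job is handed in; nothing more can be done
None
```

The stopper is off and held level just above the cruet's neck, and I've handed the job in after about 26 s of the 58 s allowed.

- **Clamping:** I pushed the lever to its stop. The force climbed to about 28 N at roughly 80–81° by the arm's own position. I let go and it sprang back, and the pictures show the jaw and pad pressing the cruet square against the wall.
- **Unscrewing:** I gripped the stopper once and turned it 1.88 rad anticlockwise, so no regrip was needed. The line on its top stayed put relative to the gripper, so it did not slip. A small test lift met no resistance.
- **Lifting:** I raised the stopper straight up to about 24 mm above its screwed-down height. The network put its underside at 0.123 m and the neck's mouth at 0.112–0.113 m.
- **Last checks:** The wrist force was near zero, the cruet stood in the clamp, and the lever was at rest. The colander, plate and ladle were within a few millimetres of where they started in both views, and the pot in the side view.
- **Disagreements:** In the last scene-camera picture the networks reported the stopper at the lever post and the pot at the cruet. The side camera and the pictures contradict both, so I treated them as false detections.

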